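# Two-face continuity check of an open chassis

## Robot

A 6-joint arm with a two-finger parallel gripper is mounted at the origin on the work surface. World frame = base frame: x ahead of the robot, y to its left, z up, the work surface at z = 0. Lengths are in m, angles in degrees, forces in N, time in s.
With the tool pointing down it reaches from about 0.35 to 0.875 m from the base axis. Payload 4.2 kg.
Tool frame: the origin (TCP) lies on the centre line of the jaws, within the pads' length; the fingertips stand 25 mm ahead of it and the grasp point (between the pads) lies 6 mm ahead of it; z points along the fingers, y is the line along which they close (so a half turn about z gives the same grasp; the last joint's range is limited). The gripper opens to 87 mm and grips with 3 to 60 N. Pads are 19 mm wide; open, the fingers measure 117 mm over their backs; the gripper's body (75 mm by 190 mm) begins 51 mm behind the grasp point.
Start: joints at [84.145, 22.042, 0.453, 0, -68.411, -14.817], TCP at [0.221, 0.585, 0.248] pointing down, gripper open.
Joint ranges: [-179.83, 179.83], [-69.29, 118.12], [-61.27, 80.66], [-181.25, 117.63], [-171.15, -9.14], [-177.46, 177.46]. Speed limits (degrees/s): [159.86, 159.86, 180, 180, 180, 180].

## Interface

Orientations are given as a 3x3 rotation matrix whose columns are the frame's x, y, z axes.
In Python, from station import r gives the robot as it stands.
- The arm moves only by the tool move_arm, never from a script. Its argument "series" is a list of rows, each an object with "grip": the opening, from 0 (shut) to 1 (fully open); "xyz": the shift along the tool's x, y, z in mm, a list of three; "angular": the turn, a rotation vector about the tool's x, y, z in rad, a list of three. A call has 1 to 10 rows; each row is the pose to reach, as a shift and turn from the pose commanded when the call began, along the tool's axes at that moment; what a row does not reach only later rows make up. A row lasts 1/10 s, in which the tool goes at most 50 mm and 8.59 degrees, less where a joint would pass 70% of its speed; a pose out of reach is approached as far as the arm can. A call with a gripper value outside its range is refused whole. The fingers move at their own pace and stop on an object; the grip force is fixed at half the most. Time passes only in rows, so rows that repeat a pose let the fingers close. It gives the time, the measured TCP pose, the force, the opening and the grip force at its end, in the units of the state.
- r.sense(): the state, without advancing time (a new reading comes with each control period).
- r.capture(name): name is "side" or "top" or "wrist"; returns a dict with "img" (420x560x3 uint8, red, green, blue), "camera_matrix" (3x3 intrinsics, pixels), "k1" (the pictures are not rectified: a ray, as slopes to the right and down, at radius r is drawn at 1 + k1 r^2 times it, then the intrinsics apply), "rvec" (rotation vector, rad) and "tvec" (3), from world to camera coordinates, as OpenCV has them; the wrist camera has in their place "hand_eye" (4x4, takes a point from camera to tool coordinates, whose origin is the TCP and whose axes are the flange's). Camera axes: x right, y down, z forward; pixel columns grow to the right and rows downward; lengths in m; the calibration is good to about 2 mm. A picture is of the moment at which its call begins: read the wrist's pose just before it. There is no depth.
- r.finish_job(): hands the job in; it is judged then, once.
The state is a dict: "time_s": time; "joints": joint angles; "joint_velocities": joint speeds; "effort": joint torques, N m; "tcp_pos": TCP position; "ee_rot": TCP orientation; "wrist_force": force on the tool from outside, world axes, zero at the start; "moment": the same for the moment, N m; "gripper_width": opening from 0.0 (shut) to 1.0 (fully open); "gripper_force": force on a finger pad.
Only numpy, scipy, OpenCV 4.12 (cv2) and the standard library are available. Lean on these libraries where they do the work, as an engineer would, in place of code of your own. Each camera call takes 0.05 s, during which the arm holds its last target. There are 200 camera calls.

## Task

Check the open aluminium chassis on the spring contact bar of the tester: slide it so that the long side that already faces the bar presses the bar fully home against the housing, square and roughly centred, and hold it there for a second. Then draw it back so that the bar springs out, give it a quarter turn, and press its plain end (the one without the notch) fully home on the bar in the same way. Leave it resting there, keep it flat on the bench throughout, and do not disturb the meter, the loose cover or the mug.

Things in the scene. Friction and masses are not known exactly. Their poses are not given: they have to be found in the camera images.
- chassis: Open-topped plain aluminium tray, loose, about 0.6 kg: 100 mm along its x, 140 mm along its y, 45 mm high. Walls 5 mm thick, floor 4 mm thick, inside 90 x 130 mm and empty, so fingers can reach in and push a wall from within. Origin: centre of the underside, z up. The +x long side faces the bar at the start (within about 25 degrees). The end wall at -y has a notch in its upper edge (50 mm wide, 27 mm deep); the end wall at +y is plain.
- long_side (a point): Point on the outer face of the chassis's +x long side, midway along, 26 mm above the chassis underside.
- plain_end (a point): Point on the outer face of the chassis's plain +y end, midway along, 26 mm above the chassis underside.
- tester: Low grey housing fixed to the bench, 100 mm deep (x), 170 mm wide (y), 48 mm high; a flat 4 mm plate under it shows 10 mm beyond its sides. Origin: centre of its underside. Its flat front face lies at x = -50 mm in its own frame and looks along its -x towards the robot side; the bar sticks out of that face. Its x points from the bar into the housing.
- bar (a joint): Travel of the spring contact bar into the housing: 0 = sprung out, 0.012 m = fully home (flush with the housing's front face). A plain steel bar 120 mm wide (along the tester's y) and 28 mm high, from 12 to 40 mm above the bench, proud of the housing by 12 mm when out. Its spring is light, about 0.4 N out and 1.1 N home, so the chassis stays where it is left by its own friction on the bench.
- bar_mid (a point): Centre of the bar's front contact face, 26 mm above the bench; moves with the bar. Axes parallel to the tester's.
- meter: Bystander: black hand meter lying flat, 150 x 75 x 32 mm, to the left (+y of the tester) of the chassis. Origin: centre of underside.
- cover: Bystander: loose flat aluminium cover, 104 x 144 x 6 mm, lying to the right (-y of the tester) of the chassis. Origin: centre of underside.
- mug: Bystander: white mug, 80 mm across, 90 mm high, standing on the right of the bench. Origin: centre of underside.
Not all that is in view belongs to the job. What is shaped like the chassis but blue or purple is not meant.

How it is judged (in metres and radians):
On the way, in this order (a step that is already met when the one before it is completed fails the run):
1. the chassis's long side (+x) presses the bar home, square and centred, for a second (value of joint bar above 0.009 m and x of long_side in the frame of bar_mid above -0.005 m and y of long_side in the frame of bar_mid between -0.03 and 0.03 m and angle between the x axis of chassis and the x axis of tester, either way round below 0.07 rad), for 0.8 s.
2. the chassis has been drawn back and the bar has sprung out (value of joint bar below 0.003 m and x of long_side in the frame of bar_mid below -0.005 m), for 0.1 s.
At the end, for the whole second after the job is handed in: The chassis rests flat and still on the bench with its plain end against the bar: bar at least 9 mm in (of 12), the end within 5 mm of the bar's face and within 30 mm of its centre sideways, square within 0.07 rad (4 degrees), the chassis released (value of joint bar above 0.009 m and x of plain_end in the frame of bar_mid above -0.005 m and y of plain_end in the frame of bar_mid between -0.03 and 0.03 m and angle between the y axis of chassis and the x axis of tester, either way round below 0.07 rad and angle between chassis's own z axis and vertical below 0.05 rad and height (world z) of chassis below 0.004 m and linear speed of chassis below 0.01 m/s); the robot touches nothing.
It fails at once if the chassis is lifted more than 20 mm off the bench or tipped more than 0.25 rad (height (world z) of chassis above 0.02 m or angle between chassis's own z axis and vertical above 0.25 rad).
It fails at once if the meter, the cover or the mug is moved more than 25 mm (distance of any of meter, cover, mug from where it was at the start of the episode above 0.025 m).
It also fails if it takes over 72 s, if anything falls off the work surface, if the arm or the gripper's body presses on something with over 40 N, if the wrist force passes 120 N, or if a joint passes its speed limit or range.

## Working session

There is one attempt and no reset: what is moved stays moved. The work goes in short steps, Python scripts to look and compute and a tool call to move; the robot and the scene stay as the last step left them, time stands still between calls to the robot, and variables do not carry over. Pictures are saved under pics/ and viewed, at most 10 in all, crops included, and the job is handed in when it is done.

Besides the shell and the picture viewer there is one more tool, called as a command line: name --argument value ..., lists and objects as JSON in quotes. move_arm: Moves the arm, as the interface text tells. Its arguments: {"type":"object","properties":{"series":{"type":"array"}},"required":["series"]}

```bash
mkdir -p pics; ls; python3 - <<'E'
from station import r
import cv2,numpy as np
s=r.sense();print(s['time_s'],s['tcp_pos'],np.round(s['ee_rot'],3).tolist(),s['gripper_width'])
for n in ['top','side']:
    c=r.capture(n);cv2.imwrite(f'pics/{n}0.png',c['img'][:,:,::-1])
    print(n,c['camera_matrix'],c['k1'],c['rvec'],c['tvec'])
E
```

```text
pics
0.0 [0.22044502 0.58424813 0.24645404] [[0.936, -0.353, -0.001], [-0.353, -0.936, -0.002], [0.0, 0.002, -1.0]] 1.0020046719435884
top [[422.6704186    0.         278.3978105 ]
 [  0.         422.6704186  209.93392922]
 [  0.           0.           1.        ]] -0.04402360614967975 [ 2.1371423  -2.15620961  0.1495479 ] [-0.09810584  0.55398452  1.10442998]
side [[509.44576484   0.         285.7710861 ]
 [  0.         509.44576484 206.80776029]
 [  0.           0.           1.        ]] -0.059644232109538564 [ 2.01345283 -0.86439359  0.46097445] [-0.46011087  0.21818669  1.2183357 ]
```

View pics/top0.png

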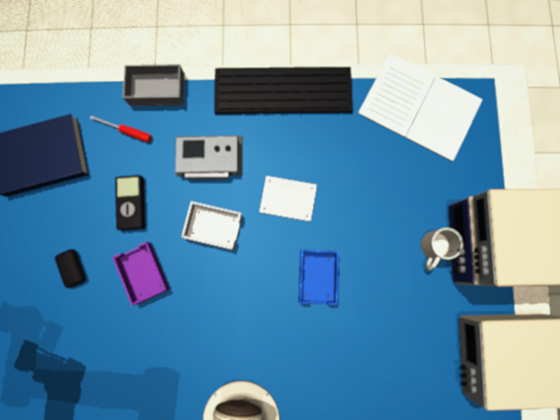

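View pics/side0.png

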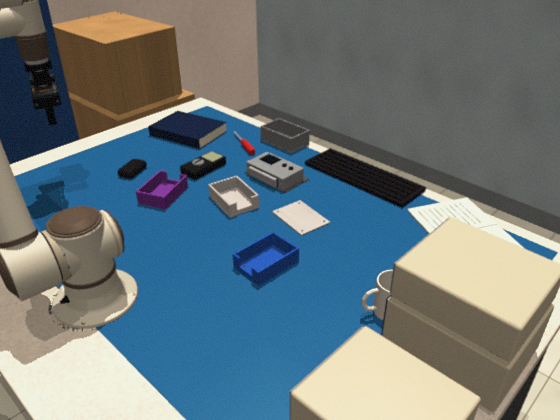

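The top view shows these candidates:
- White-silver tray at (213,226), long side facing the bar at (206,175).
- Dark grey box at (154,85).
- Purple tray at (141,273) and blue tray at (319,277).

The silver tray fits: it is plain aluminium, in front of the tester (207,157), with the meter (130,203) on its left and the cover (288,198) on its right. I'll confirm it in an enlarged crop.

```bash
python3 - <<'E'
import cv2
a=cv2.imread('pics/top0.png')[125:260,100:330]
cv2.imwrite('pics/crop.png',cv2.resize(a,None,fx=3.4,fy=3.4,interpolation=cv2.INTER_CUBIC))
E
```

```text
(no output)
```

View pics/crop.png

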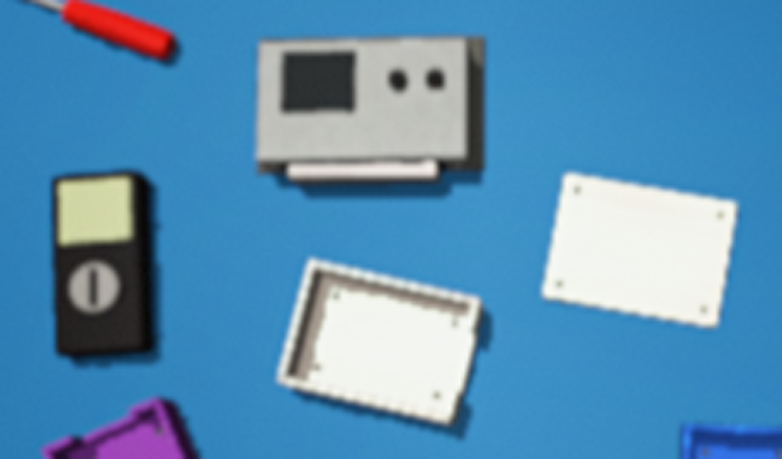

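The crop confirms it. The silver tray's rim corners are at crop (311,260), (480,298), (453,424) and (278,383). The notch is in the right end wall, so the plain end is on the left, and the +x long side faces the bar. Next I'll compute the poses.

```bash
cat > h.py <<'E'
import cv2,numpy as np
from station import r
def unproj(c,px,z,R=None,o=None):
    """pixels -> world points on plane z (fixed cams; or cam->world R,o given)"""
    K=np.array(c['camera_matrix']); 
    n=cv2.undistortPoints(np.array(px,float).reshape(-1,1,2),K,np.array([c['k1'],0,0,0.])).reshape(-1,2)
    if R is None:
        Rc=cv2.Rodrigues(np.array(c['rvec'],float))[0];R=Rc.T;o=-Rc.T@np.array(c['tvec'],float).ravel()
    d=np.c_[n,np.ones(len(n))]@R.T
    return o+d*((z-o[2])/d[:,2])[:,None]
def wristcam(s,c):
    H=np.array(c['hand_eye']);R=np.array(s['ee_rot'])
    return R@H[:3,:3], R@H[:3,3]+np.array(s['tcp_pos'])
E
python3 - <<'E'
from h import *
c=r.capture('top')
f=lambda p:(np.array(p)+.5)/3.4-.5+[100,125]
def rep(n,p,z):
    w=unproj(c,f(p),z)[:,:2];d=np.diff(np.r_[w,w[:1]],axis=0)
    print(n,w.round(3).tolist(),w.mean(0).round(4),'len',np.linalg.norm(d,axis=1).round(3),'hd',np.degrees(np.arctan2(d[:,1],d[:,0])).round(1))
rep('ch',[(311,260),(480,298),(453,424),(278,383)],.045)
rep('te',[(258,40),(467,38),(467,160),(257,162)],.048)
rep('bar',[(288,178),(437,176)],.035)
rep('cov',[(568,173),(736,202),(716,326),(543,296)],.006)
rep('met',[(55,180),(138,174),(145,350),(58,353)],.032)
E
```

```text
ch [[0.579, 0.133], [0.547, -0.002], [0.447, 0.019], [0.481, 0.157]] [0.5134 0.0768] len [0.139 0.101 0.142 0.101] hd [-103.2  168.2   76.5  -13.8]
te [[0.76, 0.18], [0.759, 0.009], [0.658, 0.009], [0.658, 0.178]] [0.7089 0.0939] len [0.17  0.101 0.169 0.102] hd [ -90.1 -179.6   89.9    1.2]
bar [[0.648, 0.155], [0.648, 0.034]] [0.6479 0.0948] len [0.121 0.121] hd [-89.8  90.2]
cov [[0.656, -0.071], [0.63, -0.21], [0.527, -0.191], [0.553, -0.05]] [ 0.5918 -0.1303] len [0.141 0.105 0.144 0.105] hd [-100.5  169.8   79.6  -11.5]
met [[0.649, 0.347], [0.653, 0.279], [0.509, 0.268], [0.507, 0.338]] [0.5795 0.3082] len [0.068 0.145 0.071 0.142] hd [ -86.5 -175.6   91.5    3.7]
```

```bash
cat >> h.py <<'E'
from scipy.spatial.transform import Rotation as Ro
def plan(t,hd):
    """shift mm / turn rad in tool axes to bring TCP to t, tool down, tool y heading hd deg"""
    s=r.sense();R=np.array(s['ee_rot']);h=np.radians(hd)
    y=np.array([np.cos(h),np.sin(h),0]);z=np.array([0,0,-1.]);T=np.c_[np.cross(y,z),y,z]
    print('t',s['time_s'],'tcp',np.round(s['tcp_pos'],4),'F',np.round(s['wrist_force'],1),'grip',round(s['gripper_width'],3))
    print('xyz',(R.T@(np.array(t)-s['tcp_pos'])*1000).round(1),'ang',Ro.from_matrix(R.T@T).as_rotvec().round(3))
E
python3 -c "
from h import *
plan([.467,.0875,.2],167.2)"
```

```text
t 0.15 tcp [0.2205 0.5844 0.2467] F [ 0.3 -0.9 -0.2] grip 0.994
xyz [406.1 377.7  47.4] ang [ 1.000e-03 -1.000e-03  1.433e+00]
```

move_arm --series '[{"grip":1,"xyz":[203,189,24],"angular":[0,0,0.7]},{"grip":1,"xyz":[203,189,24],"angular":[0,0,0.7]},{"grip":1,"xyz":[203,189,24],"angular":[0,0,0.7]},{"grip":1,"xyz":[203,189,24],"angular":[0,0,0.7]},{"grip":1,"xyz":[406,378,47],"angular":[0,0,1.433]},{"grip":1,"xyz":[406,378,47],"angular":[0,0,1.433]},{"grip":1,"xyz":[406,378,47],"angular":[0,0,1.433]},{"grip":1,"xyz":[406,378,47],"angular":[0,0,1.433]},{"grip":1,"xyz":[406,378,47],"angular":[0,0,1.433]},{"grip":1,"xyz":[406,378,47],"angular":[0,0,1.433]}]'

```text
time_s: 1.15
tcp_pos: [0.4423, 0.1365, 0.2053]
ee_rot: [[-0.225, -0.974, 0.0], [-0.974, 0.225, 0.0], [-0.0, -0.0, -1.0]]
wrist_force: [1.0, 0.4, -0.3]
gripper_width: 0.998
gripper_force: 0.0
```

```bash
python3 -c "
from h import *
plan([.467,.0875,.2],167.2)"
```

```text
t 1.15 tcp [0.4423 0.1365 0.2053] F [ 1.   0.4 -0.3] grip 0.998
xyz [ 42.2 -35.1   5.3] ang [-0.     0.    -0.004]
```

move_arm --series '[{"grip":1,"xyz":[42,-35,5],"angular":[0,0,0]},{"grip":1,"xyz":[42,-35,5],"angular":[0,0,0]},{"grip":1,"xyz":[42,-35,5],"angular":[0,0,0]},{"grip":1,"xyz":[42,-35,5],"angular":[0,0,0]}]'

```text
time_s: 1.55
tcp_pos: [0.4666, 0.0901, 0.2002]
ee_rot: [[-0.221, -0.975, -0.0], [-0.975, 0.221, 0.0], [-0.0, 0.0, -1.0]]
wrist_force: [0.8, 0.9, -0.1]
gripper_width: 1.003
gripper_force: 0.0
```

```bash
python3 -c "
from h import *
plan([.467,.0875,.2],167.2)
s=r.sense();c=r.capture('wrist');cv2.imwrite('pics/w1.png',c['img'][:,:,::-1])
import pickle;pickle.dump((s,c),open('w1.pkl','wb'))"
```

```text
t 1.55 tcp [0.4666 0.0901 0.2002] F [ 0.8  0.9 -0.1] grip 1.003
xyz [ 2.5 -1.   0.2] ang [0.    0.    0.001]
```

View pics/w1.png

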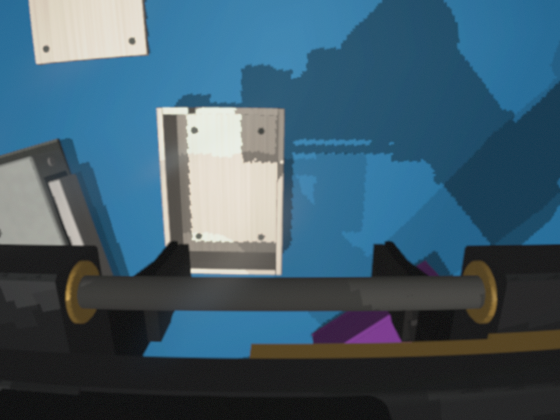

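The wrist view shows the chassis rim corners at about (158,108), (284,109), (281,274) and (164,273). The notch is at the top of the image, and the near long wall is the right edge.

```bash
python3 -c "
from h import *
import pickle;s,c=pickle.load(open('w1.pkl','rb'))
R,o=wristcam(s,c)
w=unproj(c,[(158,108),(284,109),(281,274),(164,273)],.045,R,o)[:,:2];d=np.diff(np.r_[w,w[:1]],axis=0)
print(w.round(4),w.mean(0),np.linalg.norm(d,axis=1),np.degrees(np.arctan2(d[:,1],d[:,0])))
w=unproj(c,[(52,177),(63,177),(107,275)],.04,R,o);print(w)
"
```

```text
[[ 0.5437 -0.0017]
 [ 0.4482  0.0217]
 [ 0.4813  0.1565]
 [ 0.5812  0.1334]] [0.51358203 0.07746638] [0.09824196 0.13879807 0.10257668 0.14015043] [ 166.25816201   76.23418681  -13.02474904 -105.53469549]
[[0.65253168 0.02983605 0.04      ]
 [0.64268554 0.03218806 0.04      ]
 [0.635891   0.12623246 0.04      ]]
```

```bash
python3 -c "
from h import *
plan([.467,.0885,.04],166.7)"
```

```text
t 1.6 tcp [0.4665 0.0906 0.2004] F [-0.4 -0.4 -0.7] grip 1.0
xyz [  2.   -1.  160.4] ang [-0.     0.     0.011]
```

move_arm --series '[{"grip":1,"xyz":[2,-1,40],"angular":[0,0,0.01]},{"grip":1,"xyz":[2,-1,80],"angular":[0,0,0.01]},{"grip":1,"xyz":[2,-1,115],"angular":[0,0,0.01]},{"grip":1,"xyz":[2,-1,145],"angular":[0,0,0.01]},{"grip":1,"xyz":[2,-1,160],"angular":[0,0,0.01]},{"grip":1,"xyz":[2,-1,160],"angular":[0,0,0.01]},{"grip":1,"xyz":[2,-1,160],"angular":[0,0,0.01]}]'

```text
time_s: 2.3
tcp_pos: [0.4675, 0.0888, 0.0408]
ee_rot: [[-0.228, -0.974, 0.001], [-0.974, 0.228, 0.0], [-0.0, -0.001, -1.0]]
wrist_force: [1.3, 0.2, 0.5]
gripper_width: 1.002
gripper_force: 0.0
```

move_arm --series '[{"grip":0.5,"xyz":[0,0,0],"angular":[0,0,0]},{"grip":0.3,"xyz":[0,0,0],"angular":[0,0,0]},{"grip":0.2,"xyz":[0,0,0],"angular":[0,0,0]},{"grip":0.1,"xyz":[0,0,0],"angular":[0,0,0]},{"grip":0,"xyz":[0,0,0],"angular":[0,0,0]},{"grip":0,"xyz":[0,0,0],"angular":[0,0,0]},{"grip":0,"xyz":[0,0,0],"angular":[0,0,0]},{"grip":0,"xyz":[0,0,0],"angular":[0,0,0]}]'

```text
time_s: 3.1
tcp_pos: [0.4673, 0.0875, 0.0403]
ee_rot: [[-0.231, -0.973, -0.0], [-0.973, 0.231, -0.0], [0.0, 0.0, -1.0]]
wrist_force: [-0.1, 0.5, 0.1]
gripper_width: 0.357
gripper_force: 0.0
```

```bash
python3 -c "
from h import *
plan([.49,.094,.04],179.7)
c=r.capture('top');cv2.imwrite('pics/t2.png',cv2.resize(c['img'][100:280,80:340,::-1],None,fx=3,fy=3,interpolation=2))"
```

```text
t 3.1 tcp [0.4673 0.0875 0.0403] F [-0.1  0.5  0.1] grip 0.357
xyz [-11.6 -20.6   0.2] ang [ 0.    -0.    -0.228]
```

View pics/t2.png

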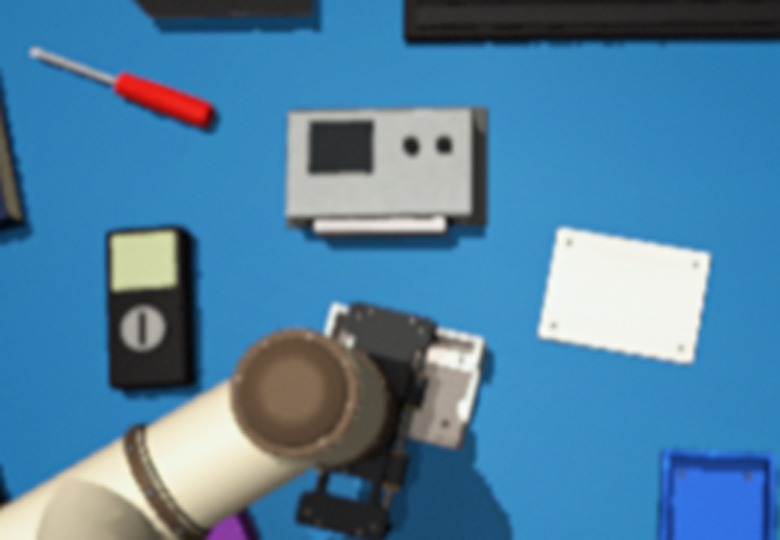

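The gripper straddles the near wall and is still closing. Chassis corners show at crop (338,305) and (484,340). The surroundings are untouched.

move_arm --series '[{"grip":0,"xyz":[0,0,0],"angular":[0,0,0]},{"grip":0,"xyz":[0,0,0],"angular":[0,0,0]},{"grip":0,"xyz":[0,0,0],"angular":[0,0,0]},{"grip":0,"xyz":[0,0,0],"angular":[0,0,0]},{"grip":0,"xyz":[0,0,0],"angular":[0,0,0]},{"grip":0,"xyz":[0,0,0],"angular":[0,0,0]},{"grip":0,"xyz":[0,0,0],"angular":[0,0,0]}]'

```text
time_s: 3.85
tcp_pos: [0.4672, 0.0875, 0.0403]
ee_rot: [[-0.231, -0.973, -0.0], [-0.973, 0.231, -0.0], [0.0, 0.0, -1.0]]
wrist_force: [-1.7, 0.3, 0.3]
gripper_width: 0.056
gripper_force: 30.0
```

```bash
python3 -c "
from h import *
plan([.49,.094,.0403],180)"
```

```text
t 3.85 tcp [0.4672 0.0875 0.0403] F [-1.7  0.3  0.3] grip 0.056
xyz [-11.6 -20.7  -0.1] ang [ 0.    -0.    -0.233]
```

move_arm --series '[{"grip":0,"xyz":[-2,-4,0],"angular":[0,0,-0.04]},{"grip":0,"xyz":[-4,-8,0],"angular":[0,0,-0.08]},{"grip":0,"xyz":[-6,-12,0],"angular":[0,0,-0.12]},{"grip":0,"xyz":[-8,-16,0],"angular":[0,0,-0.16]},{"grip":0,"xyz":[-10,-20,0],"angular":[0,0,-0.2]},{"grip":0,"xyz":[-12,-21,0],"angular":[0,0,-0.233]},{"grip":0,"xyz":[-12,-21,0],"angular":[0,0,-0.233]},{"grip":0,"xyz":[-12,-21,0],"angular":[0,0,-0.233]}]'

```text
time_s: 4.65
tcp_pos: [0.4898, 0.0935, 0.0402]
ee_rot: [[-0.0, -1.0, -0.002], [-1.0, 0.0, -0.001], [0.001, 0.002, -1.0]]
wrist_force: [-2.4, -3.2, 4.0]
gripper_width: 0.059
gripper_force: 30.0
```

```bash
python3 -c "
from h import *
plan([.55,.094,.0403],180)
s=r.sense();c=r.capture('wrist');cv2.imwrite('pics/w3.png',c['img'][:,:,::-1])
import pickle;pickle.dump((s,c),open('w3.pkl','wb'))"
```

```text
t 4.65 tcp [0.4898 0.0935 0.0402] F [-2.4 -3.2  4. ] grip 0.059
xyz [ -0.5 -60.2  -0.2] ang [ 0.002 -0.001 -0.   ]
```

View pics/w3.png

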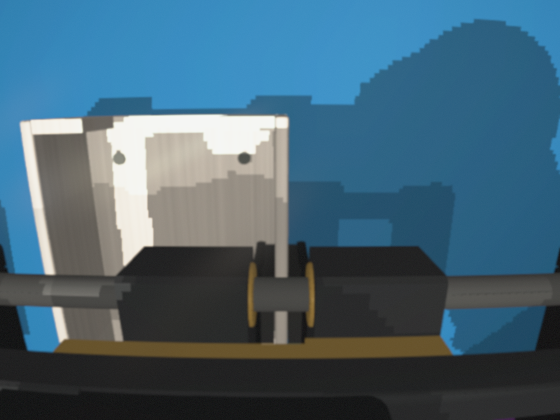

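The fingers hold the near wall, which is the vertical line at column ~282, so the chassis is aligned with the tool. Now push to the bar.

move_arm --series '[{"grip":0,"xyz":[0,-8,0],"angular":[0,0,0]},{"grip":0,"xyz":[0,-16,0],"angular":[0,0,0]},{"grip":0,"xyz":[0,-24,0],"angular":[0,0,0]},{"grip":0,"xyz":[0,-32,0],"angular":[0,0,0]},{"grip":0,"xyz":[0,-40,0],"angular":[0,0,0]},{"grip":0,"xyz":[0,-48,0],"angular":[0,0,0]},{"grip":0,"xyz":[0,-54,0],"angular":[0,0,0]},{"grip":0,"xyz":[0,-60,0],"angular":[0,0,0]},{"grip":0,"xyz":[0,-64,0],"angular":[0,0,0]},{"grip":0,"xyz":[0,-66,0],"angular":[0,0,0]}]'

```text
time_s: 5.7
tcp_pos: [0.5543, 0.0941, 0.0403]
ee_rot: [[-0.0, -1.0, -0.005], [-1.0, 0.0, -0.001], [0.001, 0.005, -1.0]]
wrist_force: [-9.3, 0.6, 9.8]
gripper_width: 0.06
gripper_force: 30.0
```

move_arm --series '[{"grip":0,"xyz":[0,-1,0],"angular":[0,0,0]},{"grip":0,"xyz":[0,-2,0],"angular":[0,0,0]},{"grip":0,"xyz":[0,-3,0],"angular":[0,0,0]},{"grip":0,"xyz":[0,-3,0],"angular":[0,0,0]}]'

```text
time_s: 6.1
tcp_pos: [0.5571, 0.0941, 0.0403]
ee_rot: [[-0.0, -1.0, -0.005], [-1.0, 0.0, -0.001], [0.001, 0.005, -1.0]]
wrist_force: [-6.9, -0.5, 8.3]
gripper_width: 0.053
gripper_force: 30.0
```

move_arm --series '[{"grip":0,"xyz":[0,-1,0],"angular":[0,0,0]},{"grip":0,"xyz":[0,-2,0],"angular":[0,0,0]},{"grip":0,"xyz":[0,-3,0],"angular":[0,0,0]},{"grip":0,"xyz":[0,-3,0],"angular":[0,0,0]}]'

```text
time_s: 6.5
tcp_pos: [0.5599, 0.0941, 0.0403]
ee_rot: [[-0.0, -1.0, -0.005], [-1.0, 0.0, -0.001], [0.001, 0.005, -1.0]]
wrist_force: [-7.8, -0.7, 7.4]
gripper_width: 0.057
gripper_force: 30.0
```

move_arm --series '[{"grip":0,"xyz":[0,-1,0],"angular":[0,0,0]},{"grip":0,"xyz":[0,-2,0],"angular":[0,0,0]},{"grip":0,"xyz":[0,-2,0],"angular":[0,0,0]}]'

```text
time_s: 6.8
tcp_pos: [0.5616, 0.0941, 0.0403]
ee_rot: [[-0.0, -1.0, -0.006], [-1.0, 0.0, -0.002], [0.002, 0.006, -1.0]]
wrist_force: [-9.9, 0.7, 8.9]
gripper_width: 0.056
gripper_force: 30.0
```

move_arm --series '[{"grip":0,"xyz":[0,-1,0],"angular":[0,0,0]},{"grip":0,"xyz":[0,-2,0],"angular":[0,0,0]},{"grip":0,"xyz":[0,-2,0],"angular":[0,0,0]}]'

```text
time_s: 7.1
tcp_pos: [0.5617, 0.094, 0.0402]
ee_rot: [[-0.001, -1.0, -0.01], [-1.0, 0.001, -0.002], [0.002, 0.01, -1.0]]
wrist_force: [-14.4, 2.0, 12.9]
gripper_width: 0.048
gripper_force: 30.0
```

move_arm --series '[{"grip":0,"xyz":[0,-1,0],"angular":[0,0,0]},{"grip":0,"xyz":[0,-2,0],"angular":[0,0,0]},{"grip":0,"xyz":[0,-2,0],"angular":[0,0,0]}]'

```text
time_s: 7.4
tcp_pos: [0.5618, 0.0939, 0.0402]
ee_rot: [[-0.001, -1.0, -0.014], [-1.0, 0.001, -0.003], [0.003, 0.014, -1.0]]
wrist_force: [-19.6, 3.8, 17.2]
gripper_width: 0.057
gripper_force: 30.1
```

```bash
python3 -c "
from h import *
c=r.capture('top');cv2.imwrite('pics/t4.png',cv2.resize(c['img'][120:240,140:300,::-1],None,fx=4.5,fy=4.5,interpolation=2))"
```

```text
(no output)
```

View pics/t4.png

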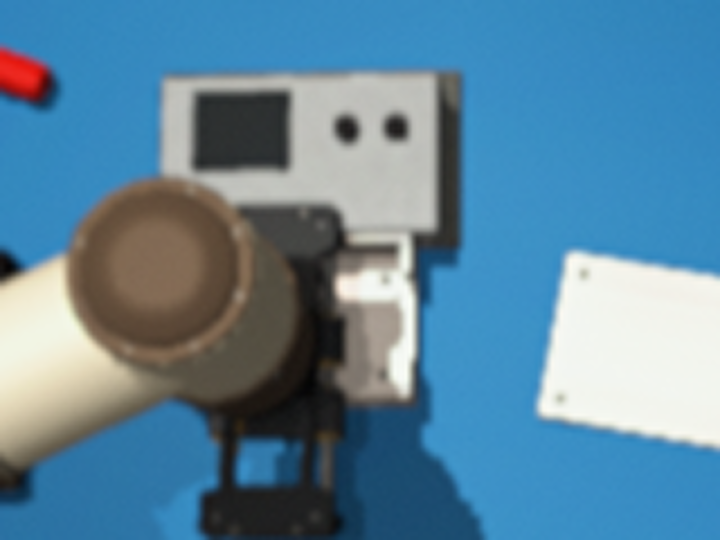

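The chassis is flush with the tester front at crop (375,235), square and centred. It stalls at x=0.5618 with rising force, so the bar is home. Hold, then draw back.

move_arm --series '[{"grip":0,"xyz":[0,1,0],"angular":[0,0,0]},{"grip":0,"xyz":[0,1,0],"angular":[0,0,0]},{"grip":0,"xyz":[0,1,0],"angular":[0,0,0]},{"grip":0,"xyz":[0,1,0],"angular":[0,0,0]},{"grip":0,"xyz":[0,1,0],"angular":[0,0,0]},{"grip":0,"xyz":[0,1,0],"angular":[0,0,0]},{"grip":0,"xyz":[0,1,0],"angular":[0,0,0]},{"grip":0,"xyz":[0,1,0],"angular":[0,0,0]},{"grip":0,"xyz":[0,1,0],"angular":[0,0,0]},{"grip":0,"xyz":[0,1,0],"angular":[0,0,0]}]'

```text
time_s: 8.45
tcp_pos: [0.5617, 0.094, 0.0402]
ee_rot: [[-0.001, -1.0, -0.012], [-1.0, 0.001, -0.003], [0.003, 0.012, -1.0]]
wrist_force: [-16.3, 2.6, 14.6]
gripper_width: 0.06
gripper_force: 30.1
```

move_arm --series '[{"grip":0,"xyz":[0,8,0],"angular":[0,0,0]},{"grip":0,"xyz":[0,18,0],"angular":[0,0,0]},{"grip":0,"xyz":[0,30,0],"angular":[0,0,0]},{"grip":0,"xyz":[0,42,0],"angular":[0,0,0]},{"grip":0,"xyz":[0,54,0],"angular":[0,0,0]},{"grip":0,"xyz":[0,66,0],"angular":[0,0,0]},{"grip":0,"xyz":[0,78,0],"angular":[0,0,0]},{"grip":0,"xyz":[0,90,0],"angular":[0,0,0]},{"grip":0,"xyz":[0,100,0],"angular":[0,0,0]},{"grip":0,"xyz":[0,100,0],"angular":[0,0,0]}]'

```text
time_s: 9.45
tcp_pos: [0.4649, 0.0938, 0.0403]
ee_rot: [[0.0, -1.0, -0.003], [-1.0, -0.0, -0.001], [0.001, 0.003, -1.0]]
wrist_force: [-3.6, 1.4, 1.8]
gripper_width: 0.054
gripper_force: 30.0
```

```bash
python3 -c "
from h import *
plan([.50,.1415,.0403],90)"
```

```text
t 9.45 tcp [0.4649 0.0938 0.0403] F [-3.6  1.4  1.8] grip 0.054
xyz [-47.7 -35.1  -0.2] ang [ 0.002 -0.004  1.571]
```

move_arm --series '[{"grip":0,"xyz":[-3.7,-0.2,0],"angular":[0,0,0.0785]},{"grip":0,"xyz":[-7.4,-0.6,0],"angular":[0,0,0.157]},{"grip":0,"xyz":[-11.1,-1.3,0],"angular":[0,0,0.2355]},{"grip":0,"xyz":[-14.7,-2.3,0],"angular":[0,0,0.314]},{"grip":0,"xyz":[-18.2,-3.6,0],"angular":[0,0,0.3925]},{"grip":0,"xyz":[-21.6,-5.2,0],"angular":[0,0,0.471]},{"grip":0,"xyz":[-24.8,-7.0,0],"angular":[0,0,0.5495]},{"grip":0,"xyz":[-27.9,-9.1,0],"angular":[0,0,0.628]},{"grip":0,"xyz":[-30.8,-11.4,0],"angular":[0,0,0.7065]},{"grip":0,"xyz":[-33.6,-13.9,0],"angular":[0,0,0.785]}]'

```text
time_s: 10.45
tcp_pos: [0.4813, 0.1279, 0.0403]
ee_rot: [[-0.709, -0.706, -0.001], [-0.706, 0.709, -0.001], [0.001, 0.0, -1.0]]
wrist_force: [0.7, -0.4, -1.0]
gripper_width: 0.051
gripper_force: 30.0
```

move_arm --series '[{"grip":0,"xyz":[-3.7,-0.2,0],"angular":[0,0,0.0785]},{"grip":0,"xyz":[-7.4,-0.6,0],"angular":[0,0,0.157]},{"grip":0,"xyz":[-11.1,-1.3,0],"angular":[0,0,0.2355]},{"grip":0,"xyz":[-14.7,-2.3,0],"angular":[0,0,0.314]},{"grip":0,"xyz":[-18.2,-3.6,0],"angular":[0,0,0.3925]},{"grip":0,"xyz":[-21.6,-5.2,0],"angular":[0,0,0.471]},{"grip":0,"xyz":[-24.8,-7.0,0],"angular":[0,0,0.5495]},{"grip":0,"xyz":[-27.9,-9.1,0],"angular":[0,0,0.628]},{"grip":0,"xyz":[-30.8,-11.4,0],"angular":[0,0,0.7065]},{"grip":0,"xyz":[-33.6,-13.9,0],"angular":[0,0,0.785]}]'

```text
time_s: 11.45
tcp_pos: [0.515, 0.1418, 0.0403]
ee_rot: [[-1.0, 0.002, -0.001], [0.002, 1.0, -0.001], [0.001, -0.001, -1.0]]
wrist_force: [0.4, 0.4, -0.4]
gripper_width: 0.06
gripper_force: 30.0
```

move_arm --series '[{"grip":0,"xyz":[0,0,0],"angular":[0,0,0]},{"grip":0,"xyz":[0,0,0],"angular":[0,0,0]},{"grip":0,"xyz":[0,0,0],"angular":[0,0,0]}]'

```text
time_s: 11.75
tcp_pos: [0.515, 0.1419, 0.0403]
ee_rot: [[-1.0, -0.002, 0.0], [-0.002, 1.0, 0.0], [-0.0, 0.0, -1.0]]
wrist_force: [0.9, 0.3, -1.7]
gripper_width: 0.05
gripper_force: 30.0
```

```bash
python3 -c "
from h import *
plan([.585,.1415,.0403],90)
print(r.sense()['joints'])
c=r.capture('top');cv2.imwrite('pics/t5.png',cv2.resize(c['img'][120:260,110:300,::-1],None,fx=4,fy=4,interpolation=2))"
```

```text
t 11.75 tcp [0.515  0.1419 0.0403] F [ 0.9  0.3 -1.7] grip 0.05
xyz [-70.   -0.5   0. ] ang [0.    0.    0.002]
[ 3.28106146e+01  2.74389139e+01 -2.63199636e+01  4.80661923e-03
 -3.62276031e+01 -1.22705796e+02]
```

View pics/t5.png

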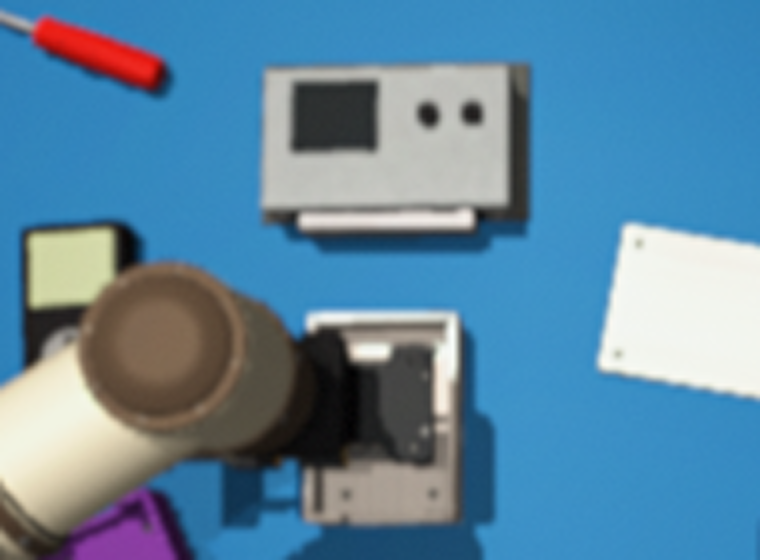

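The chassis is square with its plain end (the wall at crop row 322) facing the bar, which has sprung out (row ~222). It is centred: column 383 against the bar's 386.

move_arm --series '[{"grip":0,"xyz":[-8,0,0],"angular":[0,0,0.002]},{"grip":0,"xyz":[-16,0,0],"angular":[0,0,0.002]},{"grip":0,"xyz":[-24,0,0],"angular":[0,0,0.002]},{"grip":0,"xyz":[-32,0,0],"angular":[0,0,0.002]},{"grip":0,"xyz":[-40,0,0],"angular":[0,0,0.002]},{"grip":0,"xyz":[-48,0,0],"angular":[0,0,0.002]},{"grip":0,"xyz":[-56,0,0],"angular":[0,0,0.002]},{"grip":0,"xyz":[-62,0,0],"angular":[0,0,0.002]},{"grip":0,"xyz":[-66,0,0],"angular":[0,0,0.002]},{"grip":0,"xyz":[-68,0,0],"angular":[0,0,0.002]}]'

```text
time_s: 12.8
tcp_pos: [0.5807, 0.1411, 0.0403]
ee_rot: [[-1.0, 0.002, -0.006], [0.002, 1.0, -0.002], [0.006, -0.002, -1.0]]
wrist_force: [-7.8, -0.4, 5.9]
gripper_width: 0.049
gripper_force: 30.0
```

move_arm --series '[{"grip":0,"xyz":[-1,0,0],"angular":[0,0,0]},{"grip":0,"xyz":[-2,0,0],"angular":[0,0,0]},{"grip":0,"xyz":[-3,0,0],"angular":[0,0,0]},{"grip":0,"xyz":[-3,0,0],"angular":[0,0,0]}]'

```text
time_s: 13.2
tcp_pos: [0.5834, 0.1411, 0.0403]
ee_rot: [[-1.0, 0.002, -0.006], [0.002, 1.0, -0.002], [0.006, -0.002, -1.0]]
wrist_force: [-7.0, -0.9, 5.0]
gripper_width: 0.049
gripper_force: 30.0
```

move_arm --series '[{"grip":0,"xyz":[-1,0,0],"angular":[0,0,0]},{"grip":0,"xyz":[-2,0,0],"angular":[0,0,0]},{"grip":0,"xyz":[-2,0,0],"angular":[0,0,0]}]'

```text
time_s: 13.5
tcp_pos: [0.5853, 0.141, 0.0403]
ee_rot: [[-1.0, 0.002, -0.006], [0.002, 1.0, -0.002], [0.006, -0.002, -1.0]]
wrist_force: [-7.0, -0.6, 5.6]
gripper_width: 0.057
gripper_force: 30.0
```

move_arm --series '[{"grip":0,"xyz":[-1,0,0],"angular":[0,0,0]},{"grip":0,"xyz":[-2,0,0],"angular":[0,0,0]},{"grip":0,"xyz":[-2,0,0],"angular":[0,0,0]}]'

```text
time_s: 13.8
tcp_pos: [0.5873, 0.1411, 0.0403]
ee_rot: [[-1.0, 0.002, -0.006], [0.002, 1.0, -0.002], [0.006, -0.002, -1.0]]
wrist_force: [-7.1, 0.6, 5.5]
gripper_width: 0.052
gripper_force: 30.0
```

move_arm --series '[{"grip":0,"xyz":[-1,0,0],"angular":[0,0,0]},{"grip":0,"xyz":[-2,0,0],"angular":[0,0,0]},{"grip":0,"xyz":[-2,0,0],"angular":[0,0,0]}]'

```text
time_s: 14.1
tcp_pos: [0.5878, 0.1411, 0.0403]
ee_rot: [[-1.0, 0.002, -0.009], [0.002, 1.0, -0.003], [0.009, -0.003, -1.0]]
wrist_force: [-10.2, 0.8, 9.4]
gripper_width: 0.054
gripper_force: 30.0
```

move_arm --series '[{"grip":0,"xyz":[-1,0,0],"angular":[0,0,0]},{"grip":0,"xyz":[-2,0,0],"angular":[0,0,0]},{"grip":0,"xyz":[-2,0,0],"angular":[0,0,0]}]'

```text
time_s: 14.4
tcp_pos: [0.5879, 0.141, 0.0402]
ee_rot: [[-1.0, 0.002, -0.013], [0.002, 1.0, -0.003], [0.013, -0.003, -1.0]]
wrist_force: [-16.2, 3.1, 13.0]
gripper_width: 0.054
gripper_force: 30.0
```

The push stalled at x=0.588, so the bar is home. Relax the push, release and lift.

move_arm --series '[{"grip":0,"xyz":[1,0,0],"angular":[0,0,0]},{"grip":0,"xyz":[2.5,0,0],"angular":[0,0,0]},{"grip":0,"xyz":[2.5,0,0],"angular":[0,0,0]},{"grip":0.5,"xyz":[2.5,0,0],"angular":[0,0,0]},{"grip":0.5,"xyz":[2.5,0,0],"angular":[0,0,0]},{"grip":0.5,"xyz":[2.5,0,0],"angular":[0,0,0]},{"grip":0.5,"xyz":[2.5,0,0],"angular":[0,0,0]},{"grip":0.5,"xyz":[2.5,0,0],"angular":[0,0,0]},{"grip":0.5,"xyz":[2.5,0,0],"angular":[0,0,0]},{"grip":0.5,"xyz":[2.5,0,0],"angular":[0,0,0]}]'

```text
time_s: 15.4
tcp_pos: [0.5916, 0.1419, 0.0402]
ee_rot: [[-1.0, 0.001, 0.0], [0.001, 1.0, -0.0], [-0.0, -0.0, -1.0]]
wrist_force: [-0.2, 0.4, -0.5]
gripper_width: 0.485
gripper_force: 0.0
```

move_arm --series '[{"grip":0.5,"xyz":[0,0,-8],"angular":[0,0,0]},{"grip":0.5,"xyz":[0,0,-20],"angular":[0,0,0]},{"grip":0.5,"xyz":[0,0,-50],"angular":[0,0,0]},{"grip":0.5,"xyz":[0,0,-90],"angular":[0,0,0]},{"grip":0.5,"xyz":[0,0,-130],"angular":[0,0,0]},{"grip":0.5,"xyz":[60,-40,-160],"angular":[0,0,0]},{"grip":0.5,"xyz":[110,40,-160],"angular":[0,0,0]},{"grip":0.5,"xyz":[150,80,-160],"angular":[0,0,0]},{"grip":0.5,"xyz":[150,120,-160],"angular":[0,0,0]},{"grip":0.5,"xyz":[150,120,-160],"angular":[0,0,0]}]'

```text
time_s: 16.4
tcp_pos: [0.4403, 0.2637, 0.2025]
ee_rot: [[-1.0, 0.0, 0.002], [0.0, 1.0, 0.003], [-0.002, 0.003, -1.0]]
wrist_force: [1.2, 0.3, -0.8]
gripper_width: 0.501
gripper_force: 0.0
```

```bash
python3 -c "
from h import *
c=r.capture('top');cv2.imwrite('pics/t6.png',cv2.resize(c['img'][120:260,110:300,::-1],None,fx=4,fy=4,interpolation=2))"
```

```text
(no output)
```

View pics/t6.png

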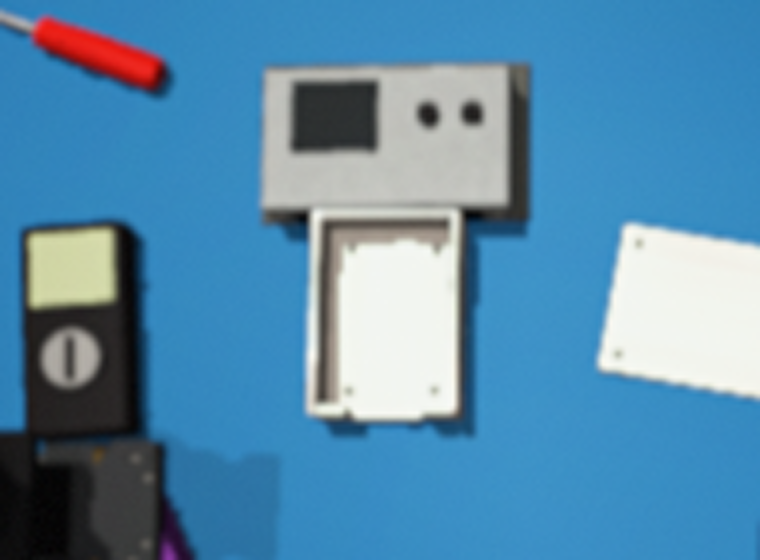

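The chassis rim (crop (311,209)–(464,209)) is flush with the tester front at row 207, square and centred at column 387 against the bar's 386. The notch faces away, and the meter and cover have not moved. Handing in.

```bash
python3 -c "
from station import r
print(r.finish_job())"
```

```text
the job is handed in; nothing more can be done
None
```

I pressed the chassis's long side home on the bar and held it for over a second, drew it back and turned it, then left its plain end pressed home, square and released; the job is handed in, but no verdict was returned.

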